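# Hang the tape roll on the empty slanted peg

## Task

A roll of masking tape has been left lying on the model railway layout. Hang it on the slanted peg that is still empty, slid right down the peg until it lies against the round back plate, and let go of it. Leave the flux tin where it stands.

Things in the scene. Friction and masses are not known exactly. Their poses are not given: they have to be found in the camera images.
- roll_centre (a point): The loose roll of masking tape, a buff rigid ring lying flat: 60 mm outside diameter, 18 mm thick, open 37 mm round bore right through, 35 to 70 g. The point is its centre, half-way up (9 mm above the surface); z is the bore's axis. Grip it across its 60 mm; it may hang either way round. It or the tin may be the one on the left.
- free_peg: The empty peg: a 16 mm round wooden dowel, domed tip, on a small fixed stand whose foot and post lie below and behind it. Origin: centre of its root, where it leaves a back plate (48 mm disc, square to the peg), 110 mm above the surface. z runs along the peg, root to tip (tip 50 mm out), upward, 40 degrees from vertical; y is level. On release the roll sinks 10 mm till its bore rests on the peg.
- tin_centre (a point): A round flux tin, dark red with a yellow lid, 48 mm diameter, 21 mm high, standing loose beside the roll (centres at least 110 mm apart). A bystander: leave it where it is. The point is its centre, half-way up.
- full_peg: The peg of the second, equal stand, to the left or right of the empty one and at least 180 mm from it. It already carries a roll, fixed on it: not to be used. Origin and axes as for the empty peg.
Things that resemble listed ones, but are neither listed nor needed, are in the scene too. Leave any turquoise look-alike of the part that bears roll_centre alone. What is shaped like the part that bears free_peg but turquoise is not meant.

How it is judged:
By the outcome, as a careful person would: the job done as asked, in the order asked, and still so for the second after the job is handed in, with the robot touching nothing.
It also fails if it takes over 42 s, if anything falls off the work surface, if the arm or the gripper's body presses on something with over 40 N, if the wrist force passes 120 N, or if a joint passes its speed limit or range.

## Robot

A 6-joint arm with a two-finger parallel gripper is mounted at the origin on the work surface; the furniture and walls round the work are solid. World frame = base frame: x ahead of the robot, y to its left, z up, the work surface at z = 0. Lengths are in m, angles in degrees, forces in N, time in s.
With the tool pointing down it reaches from about 0.425 to 0.925 m from the base axis. Payload 12.5 kg.
Tool frame: the origin (TCP) lies between the finger pads; the fingertips stand 19 mm ahead of it and the grasp point (between the pads) is the TCP (bot.tips_ahead is the distance from the TCP to the fingertips, in m); z points along the fingers, y is the direction in which the jaws open and shut (so a half turn about z gives the same grasp; the last joint's range is limited). The gripper opens to 85 mm and grips with 20 to 120 N. Pads are 22 mm wide; open, the fingers measure 114 mm over their backs; the gripper's body (76 mm by 85 mm) begins 54 mm behind the grasp point. The pads swing forward as they close: fully open they stand 13 mm farther back than shut.
Start: joints at [-76.983, 28.126, 89.318, -0, 62.55, -6.05], TCP at [0.204, -0.591, 0.25] pointing down, gripper open.
Joint ranges: [-177.58, 177.58], [-47.91, 125.51], [2.72, 160], [-65.01, 245.01], [3.68, 167.84], [-153.87, 153.87]. Speed limits (degrees/s): [127.2, 127.2, 159.86, 180, 180, 180].

## Interface

Orientations are given as a 3x3 rotation matrix whose columns are the frame's x, y, z axes.
In Python, from plant import bot gives the robot as it stands.
- The arm moves only by the shell command python3 -m inch 'ROWS' [FORCE]. ROWS is JSON, a list that holds one entry, the list of rows, each a list of 7 numbers: the turn, a rotation vector about the tool's x, y, z in degrees, then the shift along the tool's x, y, z in cm, then the opening in per cent of the stroke, from 0 (shut) to 100 (fully open). In form: [[[wx, wy, wz, x, y, z, gripper], ...]]. A call has 1 to 8 rows; each row shifts and turns the commanded pose from where the row before left it, along the tool's axes as they then stand; what a row does not reach is not made up. A row lasts 1/12 s, in which the tool goes at most 41.7 mm and 7.16 degrees, less where a joint would pass 70% of its speed; a pose out of reach is approached as far as the arm can. A call with a gripper value outside its range is refused whole. The fingers move at their own pace and stop on an object; FORCE is the grip in N (left out, the last holds). Time passes only in rows, so rows that do not move let the fingers close. It gives the time, the measured TCP pose, the force and the opening at its end, in the units of the state.
- bot.state(): the state, without advancing time (a new reading comes with each control period).
- bot.snapshot(name): name is "scene" or "top"; returns (picture, depth): 384x512x3 uint8, blue, green, red; 384x512 float32, m along the optical axis (not along the pixel's ray), 0 where there is no reading.
- bot.camera_params(name): a dict with "fx", "fy", "cx", "cy" (pixels), "dist_coeffs" ([k1, k2, p1, p2, k3] as OpenCV has them; the pictures are not rectified), "world_from_camera" (4x4, takes a point from camera to world coordinates). Camera axes: x right, y down, z forward; pixel columns grow to the right and rows downward; lengths in m; the calibration is good to about 2 mm. A picture is of the moment at which its call begins. camera_params takes no time and is no camera call.
- bot.sign_off(): hands the job in, once; it reports no verdict.
The state is a dict: "time_s": time; "q": joint angles; "joint_vel": joint speeds; "joint_torque": joint torques, N m; "ee_pos": TCP position; "ee_rot": TCP orientation; "ft_force": force on the tool from outside, world axes, zero at the start; "torque": the same for the moment, N m; "gripper_width": finger opening in m.
Only numpy, scipy, OpenCV 4.12 (cv2) and the standard library are available. Lean on these libraries where they do the work, as an engineer would, in place of code of your own. Each camera call takes 0.05 s, during which the arm holds its last target.

## Working session

There is one attempt and no reset: what is moved stays moved. The work goes in short steps, Python scripts to look and compute and a shell command to move; the robot and the scene stay as the last step left them, time stands still between calls to the robot, and variables do not carry over. Pictures are saved under pics/ and viewed, and the job is handed in when it is done.

```bash
mkdir -p pics; ls; python3 - <<'E'
from plant import bot
import cv2,numpy as np
np.set_printoptions(precision=4,suppress=True)
print(bot.state()['time_s'],bot.state()['ee_rot'])
for n in('scene','top'):
    p,d=bot.snapshot(n); cv2.imwrite(f'pics/{n}0.png',p); np.savez(f'{n}0.npz',p=p,d=d)
    c=bot.camera_params(n);print(n,c)
E
```

```text
pics
0.0 [[ 0.9451  0.3267 -0.0003]
 [ 0.3267 -0.9451  0.0011]
 [ 0.0001 -0.0011 -1.    ]]
scene {'fx': 453.29040119953385, 'fy': 453.29040119953385, 'cx': 257.50487529986174, 'cy': 194.21478230649228, 'dist_coeffs': array([0.0349, 0.    , 0.    , 0.    , 0.    ]), 'world_from_camera': array([[-0.8418, -0.3713,  0.3918,  0.0002],
       [-0.5396,  0.6004, -0.5903,  0.7251],
       [-0.016 , -0.7083, -0.7057,  0.9616],
       [ 0.    ,  0.    ,  0.    ,  1.    ]])}
top {'fx': 432.11241718982416, 'fy': 432.11241718982416, 'cx': 257.8214123367793, 'cy': 181.53193727907905, 'dist_coeffs': array([-0.1571,  0.    ,  0.    ,  0.    ,  0.    ]), 'world_from_camera': array([[ 0.0627, -0.927 ,  0.3697, -0.0719],
       [-0.998 , -0.0598,  0.0194, -0.0534],
       [ 0.0041, -0.3702, -0.929 ,  1.5307],
       [ 0.    ,  0.    ,  0.    ,  1.    ]])}
```

View pics/scene0.png

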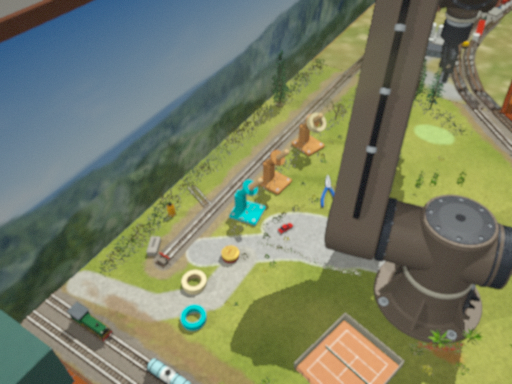

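View pics/top0.png

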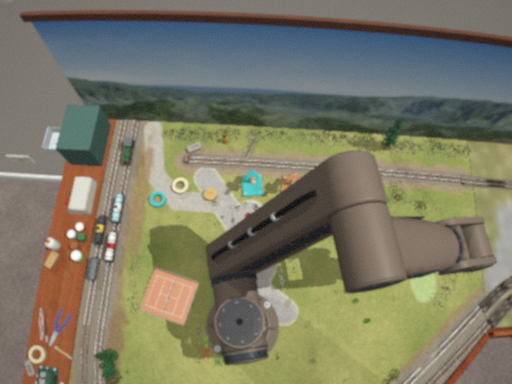

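Scene picture: the buff ring lies at (194,281), a turquoise ring at (193,317), the yellow-lidded tin at (230,254). The stands are turquoise at (246,203), empty wooden at (273,173), and wooden with a roll at (308,138). In the top view the arm covers the wooden stands.

```bash
cat > h.py <<'E'
import cv2,numpy as np
from plant import bot
np.set_printoptions(precision=4,suppress=True)
C={n:bot.camera_params(n) for n in('scene','top')}
def ray(n,uv):
    c=C[n];K=np.array([[c['fx'],0,c['cx']],[0,c['fy'],c['cy']],[0,0,1]])
    p=cv2.undistortPoints(np.array(uv,float).reshape(-1,1,2),K,c['dist_coeffs']).reshape(-1,2)
    T=c['world_from_camera']; d=np.c_[p,np.ones(len(p))]@T[:3,:3].T
    return T[:3,3],d   # d scaled for unit depth
def onplane(n,uv,z):
    o,d=ray(n,uv); return o+d*((z-o[2])/d[:,2])[:,None]
def tri(ua,ub):
    o1,d1=ray('scene',ua);o2,d2=ray('top',ub);out=[]
    for a,b in zip(d1,d2):
        A=np.c_[a,-b]; s=np.linalg.lstsq(A,o2-o1,rcond=None)[0]
        out.append(np.r_[(o1+a*s[0]+o2+b*s[1])/2,np.linalg.norm(o1+a*s[0]-o2-b*s[1])])
    return np.array(out)
def cloud(n,d):
    v,u=np.mgrid[:d.shape[0],:d.shape[1]]
    o,r=ray(n,np.c_[u.ravel(),v.ravel()]); return (o+r*d.reshape(-1,1)).reshape(*d.shape,3)
def load(f): z=np.load(f);return z['p'],z['d']
def crop(p,x,y,w,h,s,f): cv2.imwrite(f,cv2.resize(p[y:y+h,x:x+w],None,fx=s,fy=s,interpolation=cv2.INTER_CUBIC))
E
python3 - <<'E'
from h import *
p,d=load('scene0.npz');crop(p,165,100,180,240,2.5,'pics/c1.png')
W=cloud('scene',d)
for u,v in[(194,281),(193,317),(230,254),(246,203),(273,173),(308,138)]:print(u,v,W[v,u],d[v,u])
crop(p,240,95,100,110,5.4,'pics/c2.png')
p,d=load('top0.npz');crop(p,140,160,170,60,4.5,'pics/c3.png')
E
```

```text
194 281 [0.5023 0.267  0.0014] 1.1447424
193 317 [0.4405 0.3483 0.003 ] 1.0714582
230 254 [0.4654 0.16   0.019 ] 1.1809793
246 203 [ 0.525  -0.0052  0.0322] 1.2925848
273 173 [ 0.5247 -0.1529  0.0336] 1.3786781
308 138 [ 0.519  -0.3675  0.0273] 1.5075679
```

View pics/c1.png

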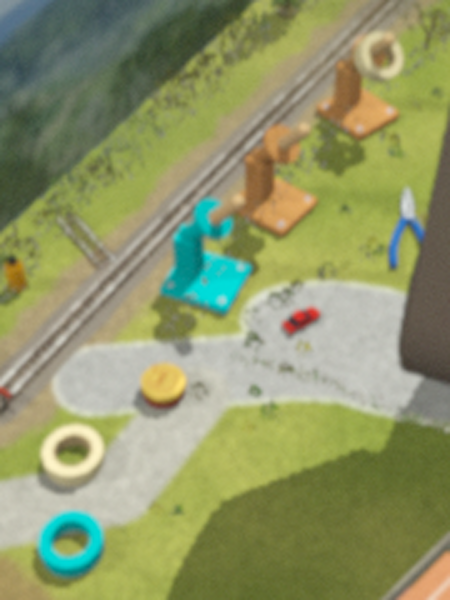

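View pics/c2.png

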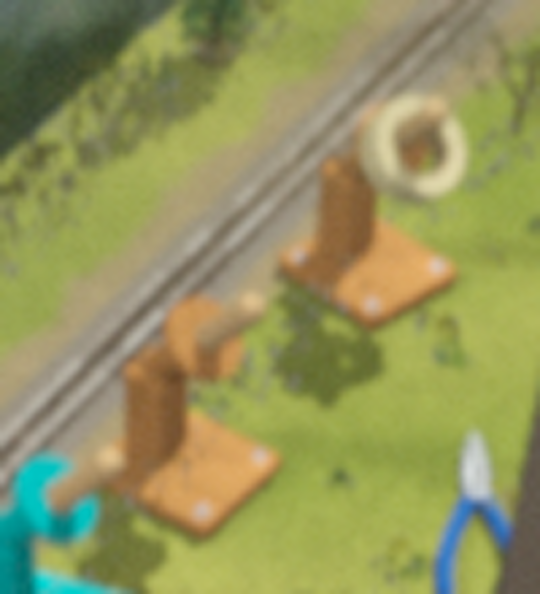

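View pics/c3.png

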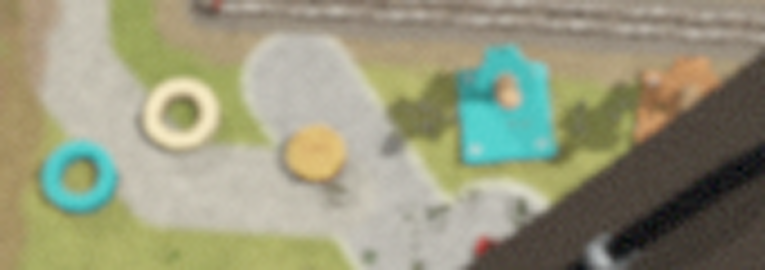

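Candidates for the roll: buff ring (194,281), turquoise ring (193,317, excluded), roll on the full peg (316,121, fixed), and a ring on the side table at top (37,353, not on the layout). The buff ring at (194,281) / top (180,185) fits, and the crop shows it loose, flat and open.
For the peg: turquoise stand (246,203, excluded), wooden stand with a roll (308,138), and empty wooden stand (273,173), which is the one.

```bash
cat > meas.py <<'E'
from h import *
def blobs(p,lo,hi,amin=60):
    m=cv2.inRange(cv2.cvtColor(p,cv2.COLOR_BGR2HSV),np.array(lo),np.array(hi))
    n,l,s,c=cv2.connectedComponentsWithStats(m)
    return m,l,[(i,s[i],c[i]) for i in range(1,n) if s[i,4]>=amin]
E
python3 - <<'E'
from meas import *
for n in('scene','top'):
    p,d=load(n+'0.npz')
    for x,y in ([(194,270),(184,280),(270,165),(300,140)] if n=='scene' else [(180,178),(173,185)]):print(n,x,y,cv2.cvtColor(p[y:y+1,x:x+1],cv2.COLOR_BGR2HSV)[0,0])
    m,l,b=blobs(p,(12,30,180),(32,110,255),40)
    for i,s,c in b:
        cs,_=cv2.findContours((l==i).astype(np.uint8),cv2.RETR_EXTERNAL,cv2.CHAIN_APPROX_NONE)
        cc=max(cs,key=len); e=cv2.fitEllipse(cc) if len(cc)>5 else None
        print(n,s,c,e, onplane(n,[e[0]],0.014)[0])
E
```

```text
scene 194 270 [ 27  65 234]
scene 184 280 [ 25  54 251]
scene 270 165 [ 14 147 127]
scene 300 140 [ 16 148 146]
scene [479  45  13   7  44] [484.6591  48.1364] ((484.526123046875, 48.10962677001953), (3.753038167953491, 12.23598861694336), 107.3144760131836) [ 0.1818 -1.3105  0.014 ]
scene [306 112  21  19 180] [316.5833 120.1389] ((316.76361083984375, 120.6441879272461), (14.936124801635742, 19.786413192749023), 132.76319885253906) [ 0.5469 -0.4861  0.014 ]
scene [195 233  20   8  47] [205.2979 236.4468] ((205.449951171875, 236.63966369628906), (4.854586601257324, 17.858299255371094), 71.57768249511719) [0.5584 0.144  0.014 ]
scene [220 244  21  11  50] [230.9  247.86] ((230.0925750732422, 252.08999633789062), (15.250993728637695, 18.739225387573242), 89.4607162475586) [0.4713 0.1517 0.014 ]
scene [180 252  10  11  41] [184.9756 257.7317] ((184.98326110839844, 257.4613952636719), (8.296517372131348, 10.035723686218262), 145.36099243164062) [0.561  0.2282 0.014 ]
scene [213 262  44  48 128] [235.3906 287.0938] ((233.54824829101562, 287.2467041015625), (5.613248825073242, 57.272506713
[... 2153 characters left out ...]
172 0.014 ]
top [140 273  43  51 319] [164.2226 298.6019] ((161.24441528320312, 297.5443115234375), (39.02629852294922, 47.58683395385742), 142.29930114746094) [0.0773 0.2858 0.014 ]
top [185 289  11  25  63] [189.2063 299.5397] ((189.33712768554688, 299.0267028808594), (6.164884090423584, 23.316341400146484), 15.242340087890625) [0.0801 0.1871 0.014 ]
top [280 296  19  30  76] [291.8026 312.8158] ((282.6902770996094, 310.6888427734375), (27.903871536254883, 30.083524703979492), 114.33985137939453) [ 0.0623 -0.1365  0.014 ]
top [ 28 345  17  18 150] [ 36.28 353.9 ] ((36.17350769042969, 353.84259033203125), (15.412609100341797, 16.980506896972656), 5.568736553192139) [-0.1638  0.7093  0.014 ]
```

```bash
cat > roll.py <<'E'
from meas import *
def roll(p,x,y,r=26,S=6):
    c=cv2.resize(p[y-r:y+r,x-r:x+r],None,fx=S,fy=S,interpolation=cv2.INTER_CUBIC)
    m=cv2.inRange(cv2.cvtColor(c,cv2.COLOR_BGR2HSV),np.array((18,38,195)),np.array((31,100,255)))
    m=cv2.morphologyEx(m,cv2.MORPH_OPEN,np.ones((9,9)))
    cs,h=cv2.findContours(m,cv2.RETR_CCOMP,cv2.CHAIN_APPROX_NONE)
    k=max(range(len(cs)),key=lambda i:cv2.contourArea(cs[i])*(h[0,i,3]<0))
    T=lambda e:(((e[0][0]+.5)/S-.5+x-r,(e[0][1]+.5)/S-.5+y-r),(e[1][0]/S,e[1][1]/S),e[2])
    ho=[i for i in range(len(cs)) if h[0,i,3]==k]; 
    eo=cv2.fitEllipse(cv2.convexHull(cs[k])); ei=cv2.fitEllipse(max((cs[i] for i in ho),key=len)) if ho else None
    v=c.copy();cv2.ellipse(v,eo,(0,0,255),1); 
    if ei: cv2.ellipse(v,ei,(255,0,0),1)
    return T(eo),T(ei) if ei else None,v
E
python3 - <<'E'
from roll import *
R=[];V=[]
for n,x,y in(('scene',194,281),('top',180,185)):
    p,d=load(n+'0.npz'); o,i,v=roll(p,x,y); V.append(v); print(n,o,i)
    for z in(.009,.018): print(z,onplane(n,[o[0]],z),onplane(n,[i[0]],z) if i else '')
    R.append((o,i)); W=cloud(n,d)
    m=W[y-14:y+14,x-18:x+18].reshape(-1,3); print('depth z hi',np.percentile(m[:,2],[10,50,90,95]))
print(tri([R[0][0][0],],[R[1][0][0],]), tri([R[0][1][0]],[R[1][1][0]]))
cv2.imwrite('pics/r1.png',np.hstack(V))
E
```

```text
scene ((193.47033182779947, 279.6901626586914), (21.338544209798176, 25.886789957682293), 71.88211059570312) ((193.5466283162435, 279.62642161051434), (11.778133392333984, 14.73699696858724), 76.32176208496094)
0.009 [[0.5018 0.2683 0.009 ]] [[0.5018 0.2681 0.009 ]]
0.018 [[0.4971 0.2726 0.018 ]] [[0.497  0.2724 0.018 ]]
depth z hi [-0.0006  0.0028  0.0194  0.0207]
top ((179.84226735432944, 184.64191691080728), (15.673867543538412, 16.950544993082683), 76.4399642944336) ((179.83465067545572, 184.51795705159506), (8.517034530639648, 9.16097640991211), 74.7545394897461)
0.009 [[0.502  0.2731 0.009 ]] [[0.5025 0.2732 0.009 ]]
0.018 [[0.4986 0.2711 0.018 ]] [[0.4991 0.2712 0.018 ]]
depth z hi [-0.0033  0.0021  0.017   0.0202]
[[0.4989 0.2715 0.0156 0.0011]] [[0.499  0.2714 0.016  0.0016]]
```

View pics/r1.png

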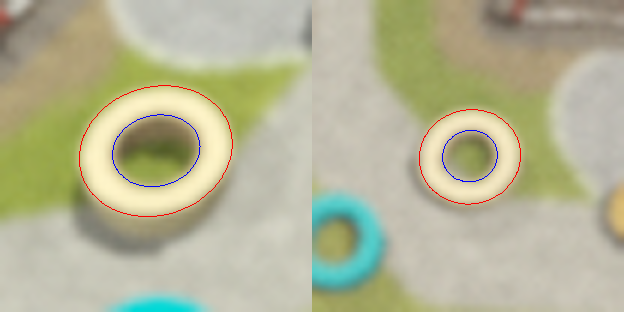

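Both views give the roll's top face at z≈16–18 mm and its centre at (0.498, 0.272), which matches an 18 mm ring on the surface. Swinging over at z=0.25.

```bash
python3 -m inch '[[[0,0,0,1.5,-1.4,0,88],[0,0,0,2.9,-2.7,0,88],[0,0,0,2.9,-2.7,0,88],[0,0,0,2.9,-2.7,0,88],[0,0,0,2.9,-2.7,0,88],[0,0,0,2.9,-2.7,0,88],[0,0,0,2.9,-2.7,0,88],[0,0,0,2.9,-2.7,0,88]]]' 40
python3 -m inch '[[[0,0,0,2.9,-2.7,0,88],[0,0,0,2.9,-2.7,0,88],[0,0,0,2.9,-2.7,0,88],[0,0,0,2.9,-2.7,0,88],[0,0,0,2.9,-2.7,0,88],[0,0,0,2.9,-2.7,0,88],[0,0,0,1.5,-1.4,0,88],[0,0,0,0,0,0,88]]]'
python3 -c "
from h import *;s=bot.state();print(s['q'],s['ee_pos'],s['ee_rot'])"
```

```text
time_s: 0.77
ee_pos: [0.3443, -0.3258, 0.2502]
ee_rot: [[0.945, 0.326, -0.0], [0.326, -0.945, 0.0], [-0.0, -0.0, -1.0]]
ft_force: [1.4, 0.1, -1.0]
gripper_width: 0.075
time_s: 1.43
ee_pos: [0.4662, -0.0964, 0.2502]
ee_rot: [[0.944, 0.33, 0.0], [0.33, -0.944, 0.0], [0.0, -0.0, -1.0]]
ft_force: [-0.2, 0.1, 1.1]
gripper_width: 0.0753
[-19.6544  16.0626 109.5263   0.0276  54.4135  51.0475] [ 0.4662 -0.0964  0.2502] [[ 0.9439  0.3302  0.0001]
 [ 0.3302 -0.9439  0.0004]
 [ 0.0002 -0.0003 -1.    ]]
```

```bash
python3 -m inch '[[[0,0,0,0.8,-1.7,0,88],[0,0,0,1.5,-3.4,0,88],[0,0,0,1.5,-3.4,0,88],[0,0,0,1.5,-3.4,0,88],[0,0,0,1.5,-3.4,0,88],[0,0,0,1.5,-3.4,0,88],[0,0,0,1.5,-3.4,0,88],[0,0,0,1.5,-3.4,0,88]]]'
python3 -m inch '[[[0,0,-3,1.5,-3.4,0,88],[0,0,-7,1.7,-3.1,0,88],[0,0,-7,0,0,0,88],[0,0,-7,0,0,0,88],[0,0,-7,0,0,0,88],[0,0,-7,0,0,0,88],[0,0,-7,0,0,0,88],[0,0,-7,0,0,0,88]]]'
python3 -m inch '[[[0,0,-7,0,0,0,88],[0,0,-7,0,0,0,88],[0,0,-5,0,0,0,88],[0,0,0,0,0,0,88]]]'
python3 - <<'E'
from h import *
for n in('scene','top'):
    p,d=bot.snapshot(n); cv2.imwrite(f'pics/{n}1.png',p); np.savez(f'{n}1.npz',p=p,d=d)
s=bot.state();print(s['time_s'],s['q'],s['ee_pos'],s['ee_rot'])
print(s['ee_rot'].T@(np.array([.498,.272,.0])-s['ee_pos'])*100 if isinstance(s['ee_rot'],np.ndarray) else np.array(s['ee_rot']).T@(np.array([.498,.272,.0])-np.array(s['ee_pos']))*100)
print(bot.tips_ahead)
E
```

```text
time_s: 2.1
ee_pos: [0.4884, 0.1796, 0.2502]
ee_rot: [[0.945, 0.326, -0.0], [0.326, -0.945, -0.0], [-0.0, 0.0, -1.0]]
ft_force: [0.3, -1.1, 0.5]
gripper_width: 0.0749
time_s: 2.77
ee_pos: [0.4958, 0.2498, 0.2499]
ee_rot: [[0.319, 0.948, -0.001], [0.948, -0.319, -0.0], [-0.001, -0.0, -1.0]]
ft_force: [0.4, -0.1, 0.2]
gripper_width: 0.0753
time_s: 3.1
ee_pos: [0.4959, 0.2498, 0.25]
ee_rot: [[-0.005, 1.0, -0.0], [1.0, 0.005, -0.0], [-0.0, -0.0, -1.0]]
ft_force: [0.2, -0.3, -0.4]
gripper_width: 0.075
3.2 [19.9475 22.4849 99.2073 -0.0105 58.3301 20.0939] [0.4958 0.25   0.2501] [[ 0.0025  1.     -0.0003]
 [ 1.     -0.0025 -0.0003]
 [-0.0003 -0.0003 -1.    ]]
[ 2.2051  0.2181 25.009 ]
0.019
```

View pics/scene1.png

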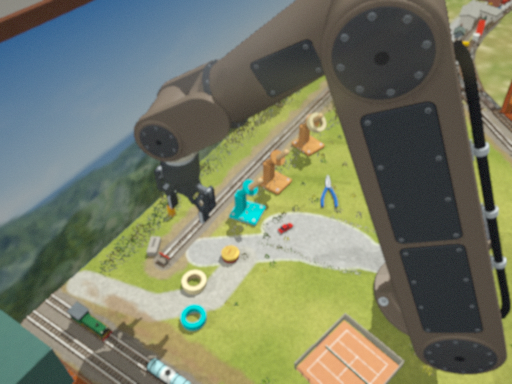

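View pics/top1.png

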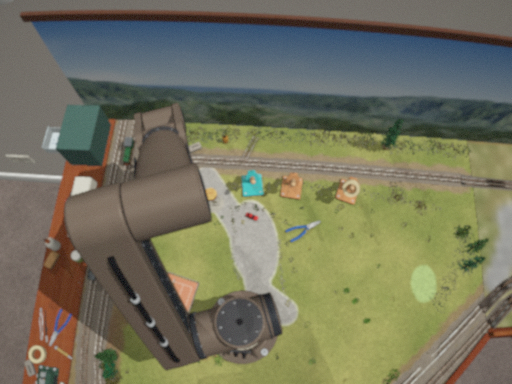

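Scene picture: the free stand at (273,173) is clear, with the gripper hovering near the roll. Top picture: turquoise (252,183), free wooden (291,185), full (347,190), all visible. Measuring the peg now.

```bash
python3 - <<'E'
from h import *
p,_=load('scene1.npz');crop(p,246,135,60,65,9,'pics/p1.png')
p,_=load('top1.npz');crop(p,270,165,44,40,12,'pics/p2.png')
E
```

```text
(no output)
```

View pics/p1.png

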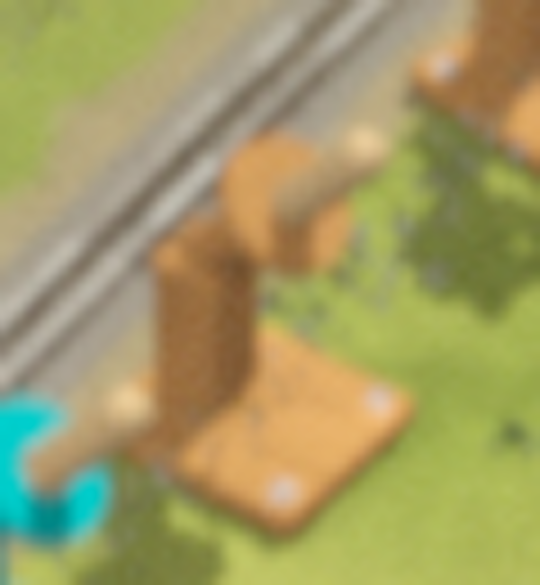

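View pics/p2.png

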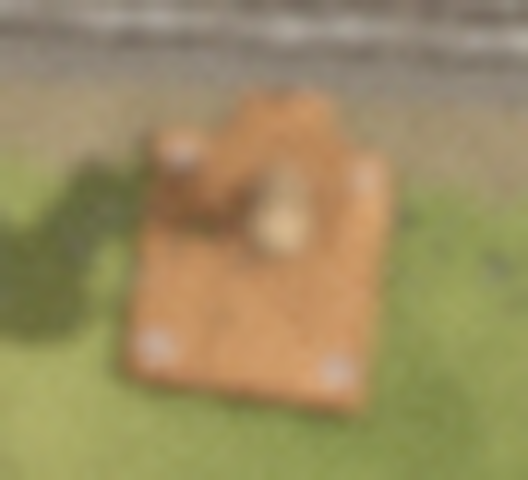

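```bash
python3 - <<'E'
from h import *
V=[]
for n,x,y,w,h,s in(('scene',262,145,30,24,18),('top',280,174,24,20,22)):
    p,_=load(n+'1.npz');c=cv2.resize(p[y:y+h,x:x+w],None,fx=s,fy=s,interpolation=cv2.INTER_CUBIC)
    H=cv2.cvtColor(c,cv2.COLOR_BGR2HSV); V.append(cv2.cvtColor(H[:,:,1],cv2.COLOR_GRAY2BGR)); V.append(cv2.cvtColor(H[:,:,0]*5,cv2.COLOR_GRAY2BGR))
    hs=cv2.cvtColor(p[y:y+h,x:x+w],cv2.COLOR_BGR2HSV); print(n);print(hs[:,:,1])
E
```

```text
scene
[[ 80  79  74  61  51  42  36  33  34  40  48  63  55  44  41  39  48  54
   47  41  39  40  43  54  61  70  79  79  80  91]
 [ 81  72  63  53  44  37  34  28  36  49  56  55  46  38  38  49  54  51
   41  39  40  42  52  63  72  76  79  80  84  91]
 [ 72  62  54  43  40  35  34  36  47  59  58  47  37  38  43  56  56  43
   40  40  41  46  60  70  75  80  79  80  82  91]
 [ 61  55  41  37  32  33  37  47  62  58  46  38  37  53  65  59  49  40
   40  38  47  57  66  79  80  83  77  84  91 101]
 [ 51  41  39  33  30  34  49  57  54  47  38  44  67  97  95  81  66  54
   47  48  54  64  78  81  83  83  84  86  96 102]
 [ 41  39  36  35  37  42  54  52  44  42  54  82 121 127 120 111  98  84
   72  65  66  76  85  87  85  87  88  95 104 110]
 [ 41  36  35  39  44  53  56  43  41  55  88 122 139 140 132 131 130 119
  104  85  82  88  93  92  87  89  93  99 114 128]
 [ 37  35  37  54  61  47  38  28  43  84 124 141 139 142 143 143 135 134
  119 102  95  95  95  96  93  95 100 110 125 130]
 [ 36  38  47  60  51  37  24  26  56 114 136 144 141 139 142 141 131 123
  116 106  97  99 10
[... 3231 characters left out ...]
09 123 121 128 128 130 126 129 124 122 125 125 127 127 129 128 123
  129 126 127 122 104 105]
 [101 111 119 123 129 124 127 130 128 124 126 131 126 130 126 128 128 126
  121 127 129 121 115 103]
 [110 126 126 125 129 130 129 130 128 126 127 127 129 126 126 130 126 129
  126 122 121 124 111 109]
 [121 127 128 130 127 127 130 124 130 126 124 126 127 128 125 128 127 126
  121 124 128 120 114 112]
 [128 128 127 127 128 126 128 129 125 128 123 126 128 126 133 127 127 126
  124 125 127 118 109 113]
 [117 114  96  96 114 123 127 130 125 128 125 128 127 124 124 128 126 126
  127 130 122 117 109 107]
 [116  96  69  70  97 117 129 131 125 126 126 124 124 125 126 131 121 125
  119 127 124 118 109 112]]
```

```bash
python3 - <<'E'
from h import *
# saturation+hue based soft centroid rows in top
p,dt=load('top1.npz');S=cv2.cvtColor(p,cv2.COLOR_BGR2HSV)[:,:,1].astype(float)
P=[]
for v in range(179,186):
    w=np.clip(125-S[v,288:299],0,None); P.append((np.sum(w*np.arange(288,299))/w.sum(),v))
P=np.array(P);print(P)
q=np.polyfit(P[:,1],P[:,0],1);print(q)
top=[(np.polyval(q,178),178),(np.polyval(q,186),186)]
# scene: hand-read axis
sc=[((292.5)/9-.5+246,(206.5)/9-.5+135),((368.5)/9-.5+246,(144.5)/9-.5+135)]
o1,d1=ray('scene',sc);o2,d2=ray('top',top)
n1=np.cross(*d1);n2=np.cross(*d2);a=np.cross(n1,n2);a/=np.linalg.norm(a);a*=np.sign(a[2])
print('axis',a,'tilt',np.degrees(np.arccos(a[2])),'yaw',np.degrees(np.arctan2(a[1],a[0])))
pt=np.linalg.lstsq(np.array([n1/np.linalg.norm(n1),n2/np.linalg.norm(n2),a]),np.array([n1@o1/np.linalg.norm(n1),n2@o2/np.linalg.norm(n2),a@np.array([.55,-.15,.12])]),rcond=None)[0]
root=pt+a*((.110-pt[2])/a[2]);print('root at z=.11',root,'tip',root+.05*a)
# screws
cs=lambda l:[((X+.5)/9-.5+246,(Y+.5)/9-.5+135) for X,Y in l]
ct=lambda l:[((X+.5)/12-.5+270,(Y+.5)/12-.5+165) for X,Y in l]
print('screws',tri(cs([(283,491),(380,400)]),ct([(155,347),(338,372)])))
print('tip dome tri',tri(cs([(368,144)]),ct([(281,232)])))
s4=onplane('top',ct([(182,153),(365,180),(155,347),(338,372)]),.008);print(s4,s4.mean(0))
for A,B in((2,0),(3,1),(0,1),(2,3)):
    e=s4[B]-s4[A];print(np.degrees(np.arctan2(e[1],e[0])),np.linalg.norm(e))
W=cloud('scene',load('scene1.npz')[1]); print('depth pts peg', W[151,286],W[154,282],W[157,278],'plate',W[154,273],W[158,272],W[161,276])
Wt=cloud('top',dt);print(Wt[184,293],Wt[182,293],Wt[179,293])
E
```

```text
[[293.1644 179.    ]
 [293.2581 180.    ]
 [292.9297 181.    ]
 [292.9861 182.    ]
 [292.7943 183.    ]
 [292.8696 184.    ]
 [292.8843 185.    ]]
[ -0.0626 304.3761]
axis [-0.5799  0.0606  0.8124] tilt 35.6640613781369 yaw 174.03083509570703
root at z=.11 [ 0.5035 -0.1482  0.11  ] tip [ 0.4745 -0.1452  0.1506]
screws [[ 0.4892 -0.1168  0.0137  0.0013]
 [ 0.4852 -0.1743  0.0115  0.0015]]
tip dome tri [[ 0.4776 -0.1459  0.1468  0.0007]]
[[ 0.5581 -0.1228  0.008 ]
 [ 0.5526 -0.1812  0.008 ]
 [ 0.492  -0.1169  0.008 ]
 [ 0.4873 -0.1745  0.008 ]] [ 0.5225 -0.1488  0.008 ]
-5.0358811191921795 0.06638220825972375
-5.85922382134303 0.06565523478251205
-95.36921918678595 0.05867993742112599
-94.64651221529867 0.05773684160724934
depth pts peg [ 0.4756 -0.1403  0.1497] [ 0.4848 -0.1344  0.1391] [ 0.4985 -0.136   0.1208] plate [ 0.517  -0.1389  0.1218] [ 0.5105 -0.1227  0.1213] [ 0.5034 -0.1333  0.1055]
[ 0.4788 -0.1462  0.1438] [ 0.4839 -0.1456  0.1494] [ 0.507  -0.1471  0.1203]
```

```bash
python3 - <<'E'
from h import *
a=np.array([-.643*np.cos(np.radians(5.2)),.643*np.sin(np.radians(5.2)),.766])
W=cloud('scene',load('scene1.npz')[1])
pts=[]
for X0,X1,Y0,Y1 in((240,275,160,205),(270,285,215,258),(312,338,205,250)):
    for v in range(int(Y0/9+135),int(Y1/9+136)):
        for u in range(int(X0/9+246),int(X1/9+247)): pts.append(W[v,u])
pts=np.array(pts);s=pts@a;print(len(s),np.percentile(s,[10,25,50,75,90]))
k=abs(s-np.median(s))<.006;q=pts[k];c=q.mean(0);n=np.linalg.svd(q-c)[2][2];print('plane n',n*np.sign(n[2]),c)
for r in([.5035,-.148,.11],[.5083,-.1487,.11],[.506,-.1485,.11]):print(np.array(r)@a)
# tri of plate outline extremes: topmost (scene/top)
Wt=cloud('top',load('top1.npz')[1])
pt=[Wt[v,u] for v in range(173,178) for u in range(290,296)];pt=np.array(pt);s=pt@a;print('top',np.percentile(s,[10,50,90]),np.median(pt,0))
# bias check: ground near stand
g=W[180:186,258:264].reshape(-1,3);print('ground',np.median(g,0), np.median(Wt[205:212,285:300].reshape(-1,3),0))
E
```

```text
66 [-0.2496 -0.2479 -0.2463 -0.2443 -0.2343]
plane n [-0.6224 -0.0461  0.7813] [ 0.5061 -0.1416  0.1119]
-0.24678303085606118
-0.24989752218829658
-0.24841305340137
top [-0.3019 -0.2491 -0.2454] [ 0.5205 -0.146   0.121 ]
ground [ 0.4772 -0.0019  0.1409] [ 0.4384 -0.1552  0.0012]
```

```bash
python3 - <<'E'
from h import *
p,d=load('scene1.npz');crop(p,150,140,75,90,6,'pics/f1.png')
W=cloud('scene',d);m=W[150:225,150:225].reshape(-1,3)
k=(abs(m[:,0]-.496)<.075)&(abs(m[:,1]-.25)<.03)&(m[:,2]>.12)
z=m[k];print(k.sum(),np.percentile(z[:,2],[0,1,2,5]));i=np.argsort(z[:,2])[:8];print(z[i])
E
```

```text
1948 [0.2402 0.2474 0.2512 0.26  ]
[[0.5336 0.2507 0.2402]
 [0.4523 0.2522 0.2403]
 [0.5331 0.2443 0.2411]
 [0.5323 0.2553 0.2418]
 [0.5335 0.2502 0.243 ]
 [0.5335 0.2468 0.2431]
 [0.531  0.2496 0.2439]
 [0.5323 0.258  0.2443]]
```

View pics/f1.png

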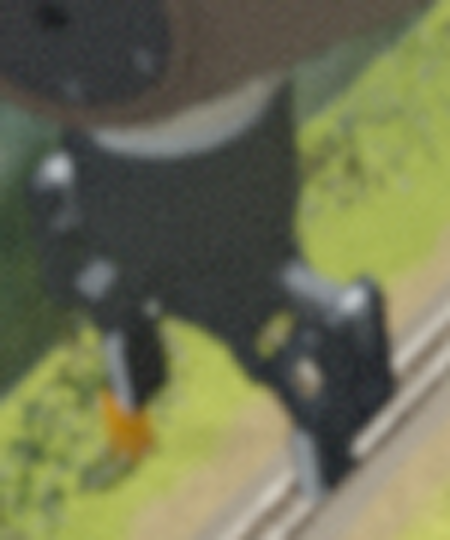

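Fingertips measure about 10 mm ahead of the TCP at this opening, so I'll grip at TCP z≈16 mm.

```bash
python3 -m inch '[[[0,0,0,1.1,0.1,1.5,88],[0,0,0,1.1,0.1,3.5,88],[0,0,0,0,0,3.5,88],[0,0,0,0,0,3.5,88],[0,0,0,0,0,3.5,88],[0,0,0,0,0,2.5,88],[0,0,0,0,0,1,88],[0,0,0,0,0,0,88]]]'
python3 -c "
from h import *
for n in('scene',):
    p,d=bot.snapshot(n); crop(p,150,190,120,120,5,'pics/g1.png')
s=bot.state();print(s['ee_pos'],s['ft_force'])"
```

```text
time_s: 3.87
ee_pos: [0.497, 0.272, 0.0583]
ee_rot: [[0.001, 1.0, -0.004], [1.0, -0.001, -0.002], [-0.002, -0.004, -1.0]]
ft_force: [-0.1, -0.2, -0.3]
gripper_width: 0.0751
[0.4977 0.2724 0.06  ] [-0.1795 -0.0229  0.7369]
```

View pics/g1.png

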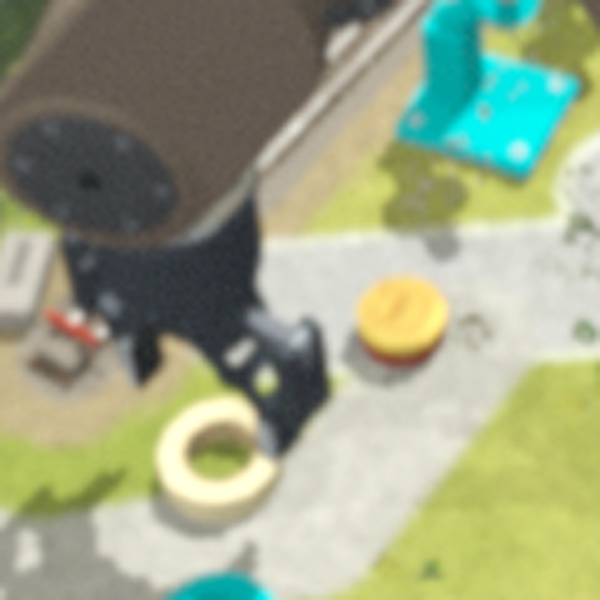

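The gripper straddles the roll (crop (215,455)) at z=60 mm, and the tin at (400,318) is well clear. Descending 44 mm and gripping.

```bash
python3 -m inch '[[[0,0,0,0,0,1.5,88],[0,0,0,0,0,1.5,88],[0,0,0,0,0,0.9,88],[0,0,0,0,0,0.5,88],[0,0,0,0,0,0,88],[0,0,0,0,0,0,55],[0,0,0,0,0,0,55],[0,0,0,0,0,0,55]]]' 40
python3 -m inch '[[[0,0,0,0,0,0,55],[0,0,0,0,0,0,55],[0,0,0,0,0,0,55],[0,0,0,0,0,-1.5,55],[0,0,0,0,0,-3,55],[0,0,0,0,0,-3,55],[0,0,0,0,0,-3,55],[0,0,0,0,0,0,55]]]'
python3 -c "
from h import *
for n in('scene',):
    p,d=bot.snapshot(n); crop(p,150,160,120,120,5,'pics/g2.png')
s=bot.state();print(s['ee_pos'],s['ft_force'],s['gripper_width'])"
```

```text
time_s: 4.58
ee_pos: [0.4981, 0.2727, 0.0177]
ee_rot: [[-0.001, 1.0, 0.001], [1.0, 0.001, 0.0], [0.0, 0.001, -1.0]]
ft_force: [-1.4, -0.9, 6.8]
gripper_width: 0.058
time_s: 5.25
ee_pos: [0.4996, 0.2734, 0.1272]
ee_rot: [[-0.001, 1.0, 0.008], [1.0, 0.001, 0.003], [0.003, 0.008, -1.0]]
ft_force: [0.7, 0.6, -0.0]
gripper_width: 0.0579
[0.4988 0.2731 0.1247] [-0.0266  0.1703 -1.7453] 0.05783463792281716
```

View pics/g2.png

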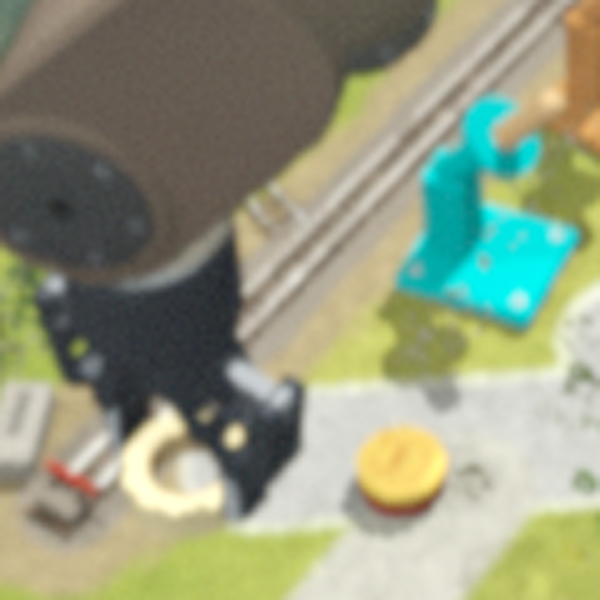

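Lifted: the ring sits in the jaws (crop (175,465)) at width 57.8 mm, and the tin hasn't moved. Raising, then crossing to the free peg.

```bash
python3 -m inch '[[[0,0,0,0,0,-2,55],[0,0,0,0,0,-3.5,55],[0,0,0,0,0,-3.5,55],[0,0,0,0,0,-3.5,55],[0,0,0,-1.5,-0.2,-2,55],[0,0,0,-3,-0.4,0,55],[0,0,0,-3.6,-0.4,0,55],[0,0,0,-3.6,-0.4,0,55]]]'
python3 -m inch '[[[0,0,0,-3.6,-0.4,0,55],[0,0,0,-3.6,-0.4,0,55],[0,0,0,-3.6,-0.4,0,55],[0,0,0,-3.6,-0.4,0,55],[0,0,0,-3.6,-0.4,0,55],[0,0,0,-3.6,-0.5,0,55],[0,0,0,-3.6,-0.5,0,55],[0,0,0,-3.6,-0.5,0,55]]]'
python3 -m inch '[[[0,0,4,-1,0,0,55],[0,0,7,0,0,0,55],[0,0,7,0,0,0,55],[0,0,7,0,0,0,55],[0,0,7,0,0,0,55],[0,0,7,0,0,0,55],[0,0,7,0,0,0,55],[0,0,7,0,0,0,55]]]'
python3 -m inch '[[[0,0,7,0,0,0,55],[0,0,7,0,0,0,55],[0,0,7,0,0,0,55],[0,0,7,0,0,0,55],[0,0,7,0,0,0,55],[0,0,7,0,0,0,55],[0,0,0,0,0,0,55]]]'
python3 -c "
from h import *
s=bot.state();print(s['q'],s['ee_pos'],s['ee_rot'],s['gripper_width'])"
```

```text
time_s: 5.97
ee_pos: [0.4831, 0.1546, 0.2659]
ee_rot: [[-0.003, 1.0, -0.0], [1.0, 0.003, -0.0], [-0.0, -0.0, -1.0]]
ft_force: [0.5, -0.2, -1.0]
gripper_width: 0.0578
time_s: 6.63
ee_pos: [0.4483, -0.1341, 0.2658]
ee_rot: [[-0.001, 1.0, -0.001], [1.0, 0.001, 0.0], [0.0, -0.001, -1.0]]
ft_force: [1.9, -0.3, 0.3]
gripper_width: 0.0579
time_s: 7.3
ee_pos: [0.4489, -0.1424, 0.2656]
ee_rot: [[0.802, 0.598, -0.001], [0.598, -0.802, 0.0], [-0.001, -0.001, -1.0]]
ft_force: [0.0, 0.3, -0.7]
gripper_width: 0.0574
time_s: 7.88
ee_pos: [0.4489, -0.1424, 0.2657]
ee_rot: [[0.996, -0.092, -0.001], [-0.092, -0.996, 0.0], [-0.001, -0.0, -1.0]]
ft_force: [0.5, 0.7, -0.2]
gripper_width: 0.0577
[-25.6423  14.5715 108.9215  -0.0048  56.5657  69.6239] [ 0.4489 -0.1424  0.2657] [[ 0.9958 -0.0917 -0.001 ]
 [-0.0917 -0.9958  0.0004]
 [-0.001  -0.0003 -1.    ]] 0.05771659826848155
```

```bash
python3 -m inch '[[[0,4,0,0,0,0,55],[0,6,0,0,0,0,55],[0,6,0,0,0,0,55],[0,6,0,0,0,0,55],[0,6,0,0,0,0,55],[0,6,0,0,0,0,55],[0,6,0,0,0,0,55],[0,0,0,0,0,0,55]]]'
cat > togo.py <<'E'
from h import *
import sys
from scipy.spatial.transform import Rotation as Ro
root=np.array([.504,-.1485,.110]); ps=np.radians(5.2);t=np.radians(40)
a=np.array([-np.sin(t)*np.cos(ps),np.sin(t)*np.sin(ps),np.cos(t)])
y=np.array([-np.sin(ps),-np.cos(ps),0]);z=-a;R=np.c_[np.cross(y,z),y,z]
off=float(sys.argv[2]) if len(sys.argv)>2 else .008
s=bot.state();E=np.array(s['ee_rot']);p=np.array(s['ee_pos'])
T=root+a*(float(sys.argv[1])+off)
print('t',s['time_s'],'q',s['q'],'\npos',p,'ft',s['ft_force'],'w',s['gripper_width'])
print('shift cm tool',E.T@(T-p)*100,'turn',np.degrees(Ro.from_matrix(E.T@R).as_rotvec()))
E
python3 togo.py .09
```

```text
time_s: 8.55
ee_pos: [0.4501, -0.1385, 0.2654]
ee_rot: [[0.824, -0.071, 0.562], [-0.066, -0.997, -0.03], [0.563, -0.012, -0.827]]
ft_force: [-0.3, -0.3, -1.1]
gripper_width: 0.0578
t 8.55 q [-33.5497   7.1904 127.1825  48.5987  22.3712  18.9098] 
pos [ 0.4501 -0.1385  0.2654] ft [-0.2586 -0.2785 -1.1068] w 0.05782498593193721
shift cm tool [-5.2192  0.5887  6.1577] turn [-1.227   5.7648  0.48  ]
```

```bash
python3 -m inch '[[[-0.4,2,0,0,0,0,55],[-0.4,2,0.2,0,0,0,55],[-0.4,1.8,0.2,0,0,0,55],[0,0,0,0,0,0,55],[0,0,0,0,0,0,55]]]'
python3 togo.py .09
```

```text
time_s: 8.97
ee_pos: [0.4511, -0.1388, 0.266]
ee_rot: [[0.765, -0.09, 0.638], [-0.07, -0.996, -0.057], [0.64, -0.001, -0.768]]
ft_force: [-0.5, -0.4, -0.7]
gripper_width: 0.0576
t 8.9667 q [-34.3099   7.0735 130.3175  70.8662  19.2954  -2.956 ] 
pos [ 0.4511 -0.1388  0.266 ] ft [-0.5432 -0.3671 -0.6738] w 0.057560328995061666
shift cm tool [-5.9081  0.4922  5.606 ] turn [-0.0392  0.1722 -0.0188]
```

```bash
python3 -m inch '[[[0,0,0,-1,0.1,1,55],[0,0,0,-1.5,0.1,1.4,55],[0,0,0,-1.5,0.1,1.4,55],[0,0,0,-1.2,0.1,1.1,55],[0,0,0,-0.7,0.1,0.7,55],[0,0,0,0,0,0,55],[0,0,0,0,0,0,55]]]'
python3 togo.py .09
python3 - <<'E'
from h import *
for n in('scene','top'):
    p,d=bot.snapshot(n); np.savez(f'{n}2.npz',p=p,d=d);cv2.imwrite(f'pics/{n}2.png',p)
p,_=load('scene2.npz');crop(p,220,95,100,90,6,'pics/s2.png')
p,_=load('top2.npz');crop(p,245,150,90,70,6,'pics/t2.png')
E
```

```text
time_s: 9.55
ee_pos: [0.4435, -0.1419, 0.1941]
ee_rot: [[0.763, -0.089, 0.64], [-0.071, -0.996, -0.054], [0.642, -0.004, -0.767]]
ft_force: [0.0, -0.3, -0.8]
gripper_width: 0.0576
t 9.55 q [-35.7465  16.137  136.6347 112.8117  20.9917 -48.5457] 
pos [ 0.4435 -0.1419  0.1941] ft [ 0.0395 -0.3012 -0.81  ] w 0.05756437647844564
shift cm tool [-0.7467  0.1082  0.5547] turn [-0.2586  0.0532 -0.0862]
```

View pics/s2.png

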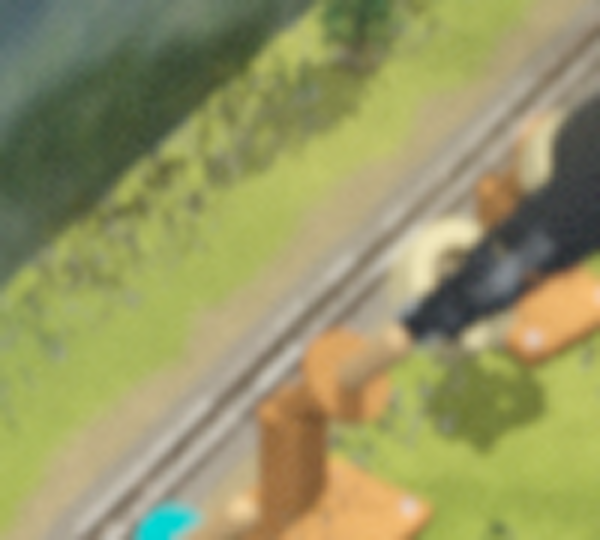

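View pics/t2.png

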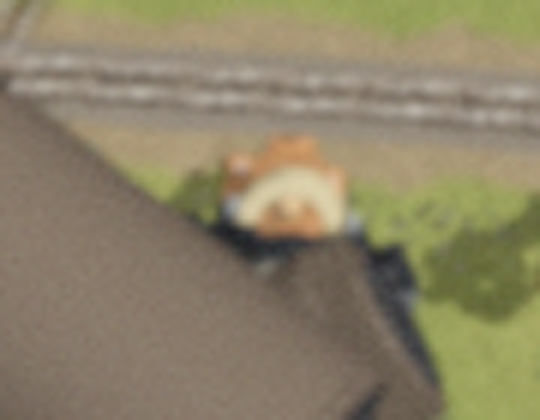

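```bash
python3 - <<'E'
from h import *
s=bot.state();E=np.array(s['ee_rot']);p0=np.array(s['ee_pos'])
def proj(n,X):
    c=C[n];K=np.array([[c['fx'],0,c['cx']],[0,c['fy'],c['cy']],[0,0,1]]);T=np.linalg.inv(c['world_from_camera'])
    return cv2.projectPoints(np.array(X,float).reshape(-1,1,3),cv2.Rodrigues(T[:3,:3])[0],T[:3,3],K,c['dist_coeffs'])[0].reshape(-1,2)
th=np.linspace(0,2*np.pi,60)
for n,x,y,w,h in(('scene',270,110,50,50),('top',270,160,45,40)):
    p,_=load(n+'2.npz');v=cv2.resize(p[y:y+h,x:x+w],None,fx=10,fy=10,interpolation=cv2.INTER_CUBIC)
    for zz in(-.001,.017):
      for r in(.03,.0185):
        X=p0+(np.c_[r*np.cos(th),r*np.sin(th),np.full(60,zz)])@E.T
        q=((proj(n,X)-[x,y]+.5)*10-.5).astype(int);cv2.polylines(v,[q],True,(0,0,255) if zz<0 else (255,0,0),1)
    root=np.array([.504,-.1485,.11]);a=np.array([-.640,.058,.766])
    q=((proj(n,[root,root+.05*a,root+.1*a])-[x,y]+.5)*10-.5).astype(int);cv2.polylines(v,[q],False,(255,0,255),1)
    cv2.imwrite(f'pics/o_{n}.png',v)
E
```

```text
(no output)
```

View pics/o_scene.png

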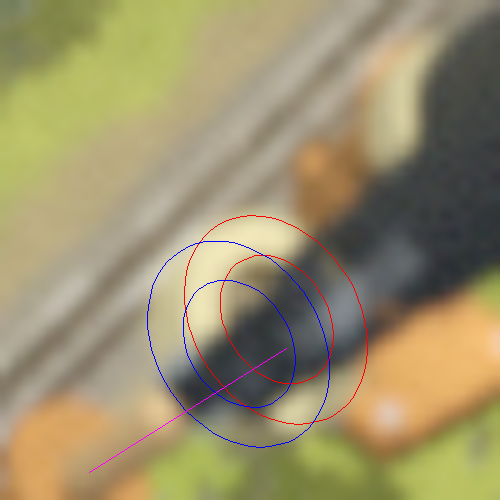

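View pics/o_top.png

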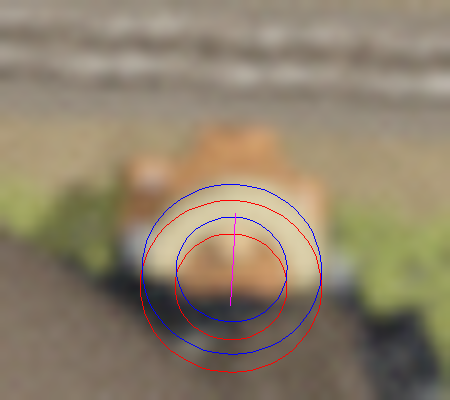

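```bash
python3 - <<'E'
from h import *
s=bot.state();E=np.array(s['ee_rot']);p0=np.array(s['ee_pos'])
for n,x,y,w,h,sc in(('scene',278,122,40,40,14),('top',276,170,36,26,16)):
    p,d=load(n+'2.npz');cv2.imwrite(f'pics/z_{n}.png',cv2.resize(p[y:y+h,x:x+w],None,fx=sc,fy=sc,interpolation=cv2.INTER_CUBIC))
    H=cv2.cvtColor(p,cv2.COLOR_BGR2HSV);m=cv2.inRange(H,np.array((16,25,150)),np.array((32,110,255)))[y:y+h,x:x+w]>0
    W=cloud(n,d)[y:y+h,x:x+w][m]; L=(W-p0)@E
    k=(abs(L)<.045).all(1); L=L[k];print(n,len(L));print(L*1000 if len(L)<45 else np.percentile(L*1000,[0,10,50,90,100],axis=0))
    q=L; c=q.mean(0);nn=np.linalg.svd(q-c)[2][2];print('n',nn,c)
E
```

```text
scene 144
[[-29.8686 -43.3366 -31.8867]
 [-25.5529 -27.2646  -1.4005]
 [ 15.799  -11.034    1.4169]
 [ 25.3956  13.1834  12.8806]
 [ 28.6498  23.9228  19.4101]]
n [-0.0491  0.0937  0.9944] [ 0.0088 -0.0086  0.0032]
top 110
[[ -3.2183 -30.7691 -15.4951]
 [  7.7834 -22.811   -2.7203]
 [ 20.9453   0.4687   1.2098]
 [ 30.0438  24.1546  12.8963]
 [ 32.9575  32.6591  19.2285]]
n [-0.2789 -0.0061  0.9603] [0.0196 0.0006 0.003 ]
```

View pics/z_scene.png

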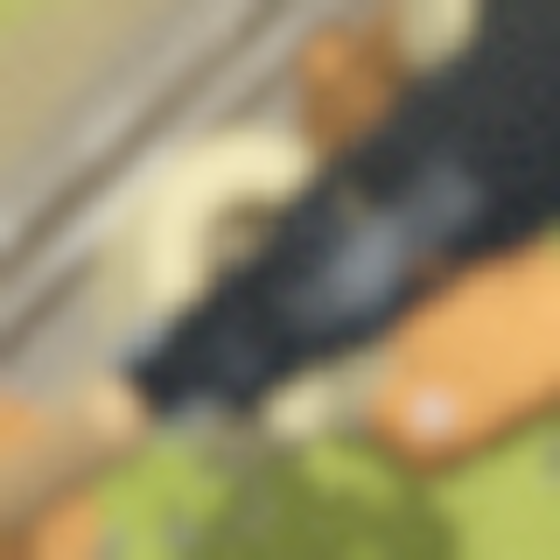

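View pics/z_top.png

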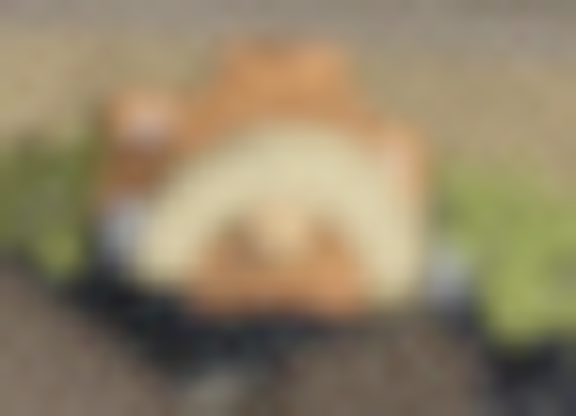

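The depth in the tool frame puts the ring centred (x ±30, y ±31 mm) with its near face at z≈+1 mm, so its centre is 8–10 mm ahead of the TCP. Top crop: the peg tip (280,230) shows in the middle of the bore (285). Correct the lateral offset, then slide on.

```bash
python3 -m inch '[[[-0.2,0,0,-0.4,0.1,0.3,55],[0,0,0,-0.3,0,0.3,55],[0,0,0,0,0,0,55],[0,0,0,0,0,0,55]]]'
python3 togo.py .09
```

```text
time_s: 9.98
ee_pos: [0.4417, -0.1429, 0.1858]
ee_rot: [[0.762, -0.092, 0.641], [-0.071, -0.996, -0.059], [0.644, -0.0, -0.765]]
ft_force: [0.5, -0.6, -1.0]
gripper_width: 0.0579
t 9.9833 q [-35.9162  17.3383 137.4743 118.1139  21.8345 -54.2939] 
pos [ 0.4417 -0.1429  0.1858] ft [ 0.4597 -0.624  -1.0118] w 0.05790060644149842
shift cm tool [-0.0806 -0.0061  0.0248] turn [ 0.0443 -0.056  -0.0767]
```

```bash
python3 -m inch '[[[0,0,0,-0.1,0,0.7,55],[0,0,0,0,0,1,55],[0,0,0,0,0,1,55],[0,0,0,0,0,1,55],[0,0,0,0,0,0.8,55],[0,0,0,0,0,0.5,55],[0,0,0,0,0,0,55],[0,0,0,0,0,0,55]]]'
python3 togo.py .04
python3 - <<'E'
from h import *
for n in('scene','top'):
    p,d=bot.snapshot(n); np.savez(f'{n}3.npz',p=p,d=d)
p,_=load('scene3.npz');a=cv2.resize(p[120:180,250:310],None,fx=7,fy=7,interpolation=cv2.INTER_CUBIC)
p,_=load('top3.npz');b=cv2.resize(p[165:200,270:320],None,fx=7,fy=7,interpolation=cv2.INTER_CUBIC)
b=cv2.copyMakeBorder(b,0,a.shape[0]-b.shape[0],0,0,cv2.BORDER_CONSTANT)
cv2.imwrite('pics/i3.png',np.hstack([a,b]))
E
```

```text
time_s: 10.65
ee_pos: [0.4727, -0.1457, 0.1465]
ee_rot: [[0.763, -0.092, 0.64], [-0.071, -0.996, -0.059], [0.643, -0.001, -0.766]]
ft_force: [-0.3, 0.8, -1.0]
gripper_width: 0.0581
t 10.65 q [-33.2255  24.7731 135.916  133.1528  24.418  -67.9141] 
pos [ 0.4727 -0.1457  0.1465] ft [-0.2738  0.7908 -0.9868] w 0.058115667075527296
shift cm tool [ 0.0609 -0.0052  0.0136] turn [ 0.0366 -0.0197 -0.0948]
```

View pics/i3.png

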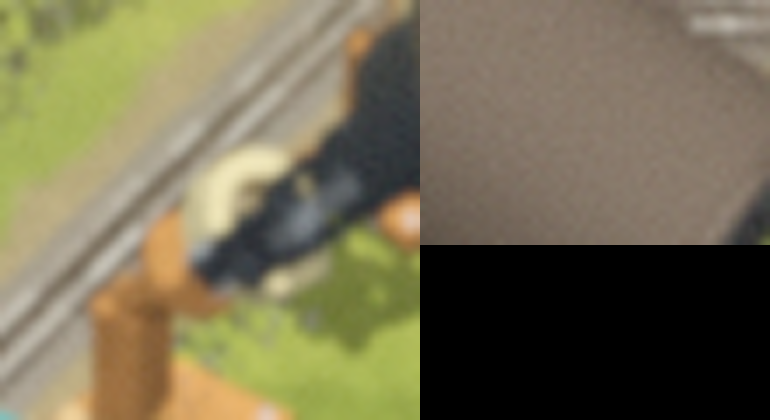

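Scene crop: the ring (235,200) is over the peg end, with no contact force; the top view is blocked by the arm. Sliding on, then creeping to the plate.

```bash
python3 -m inch '[[[0,0,0,0.05,0,0.5,55],[0,0,0,0,0,0.8,55],[0,0,0,0,0,0.7,55],[0,0,0,0,0,0.3,55],[0,0,0,0,0,0.2,55],[0,0,0,0,0,0,55],[0,0,0,0,0,0,55]]]'
python3 togo.py .009
python3 -m inch '[[[0,0,0,0,0,0.1,55],[0,0,0,0,0,0.1,55],[0,0,0,0,0,0,55]]]'
python3 togo.py .009
```

```text
time_s: 11.33
ee_pos: [0.4889, -0.1473, 0.1273]
ee_rot: [[0.763, -0.093, 0.64], [-0.071, -0.996, -0.059], [0.643, -0.0, -0.766]]
ft_force: [-0.2, -0.0, -0.5]
gripper_width: 0.0577
t 11.3333 q [-31.9917  28.2142 134.6814 138.2332  25.6977 -72.2102] 
pos [ 0.4889 -0.1473  0.1273] ft [-0.1706 -0.0487 -0.4502] w 0.05773533618723199
shift cm tool [ 0.0433 -0.0164  0.5979] turn [ 0.0552  0.0064 -0.1082]
time_s: 11.58
ee_pos: [0.4904, -0.1475, 0.1259]
ee_rot: [[0.762, -0.093, 0.64], [-0.071, -0.996, -0.06], [0.643, -0.0, -0.766]]
ft_force: [0.3, 0.1, -1.3]
gripper_width: 0.0578
t 11.5833 q [-31.9012  28.4791 134.5644 138.6224  25.8138 -72.5365] 
pos [ 0.4904 -0.1475  0.1259] ft [ 0.3085  0.0779 -1.3276] w 0.05784400260817276
shift cm tool [ 0.0226 -0.0286  0.3962] turn [ 0.0724 -0.0232 -0.1057]
```

```bash
for i in 1 ; do python3 -m inch '[[[0,0,0,0,0,0.1,55],[0,0,0,0,0,0.1,55],[0,0,0,0,0,0,55]]]'; done
python3 -m inch '[[[0,0,0,0,0,0.1,55],[0,0,0,0,0,0.05,55],[0,0,0,0,0,0,55]]]'
python3 togo.py .009
```

```text
time_s: 11.83
ee_pos: [0.4917, -0.1477, 0.1243]
ee_rot: [[0.763, -0.093, 0.64], [-0.071, -0.996, -0.059], [0.643, -0.0, -0.766]]
ft_force: [0.6, 0.7, -0.7]
gripper_width: 0.0578
time_s: 12.08
ee_pos: [0.4925, -0.1477, 0.1232]
ee_rot: [[0.762, -0.093, 0.64], [-0.071, -0.996, -0.06], [0.643, -0.0, -0.766]]
ft_force: [-1.5, -1.2, 2.0]
gripper_width: 0.0578
t 12.0833 q [-31.7432  28.9409 134.3921 139.2349  25.9996 -73.0417] 
pos [ 0.4925 -0.1477  0.1232] ft [-1.5086 -1.2343  2.0231] w 0.05777002620232745
shift cm tool [ 0.0298 -0.0255  0.0535] turn [ 0.0725 -0.0208 -0.1136]
```

```bash
python3 -m inch '[[[0,0,0,0,0,0.07,55],[0,0,0,0,0,0,55]]]'
python3 -m inch '[[[0,0,0,-0.1,0,-0.1,55],[0,0,0,-0.2,0,0,55],[0,0,0,-0.2,0,0,55],[0,0,0,-0.2,0,0,55],[0,0,0,-0.1,0,0,55],[0,0,0,0,0,0,55]]]'
python3 togo.py .009
```

```text
time_s: 12.25
ee_pos: [0.4926, -0.1477, 0.1231]
ee_rot: [[0.762, -0.093, 0.641], [-0.072, -0.996, -0.06], [0.643, -0.0, -0.766]]
ft_force: [-10.8, -0.7, 12.5]
gripper_width: 0.0578
time_s: 12.75
ee_pos: [0.4861, -0.1471, 0.1179]
ee_rot: [[0.763, -0.093, 0.64], [-0.072, -0.996, -0.059], [0.642, -0.001, -0.766]]
ft_force: [0.4, -0.9, -0.8]
gripper_width: 0.0574
t 12.75 q [-32.2039  29.573  135.4248 140.6715  27.3128 -75.1524] 
pos [ 0.4861 -0.1471  0.1179] ft [ 0.371  -0.8923 -0.8493] w 0.05741519180950786
shift cm tool [ 0.8709 -0.0228  0.061 ] turn [ 0.0571  0.0276 -0.1202]
```

The 16 N along the peg axis confirms the ring is against the plate. Lowering until the bore rests on the peg.

```bash
python3 -m inch '[[[0,0,0,-0.1,0,0.03,55],[0,0,0,0,0,0,55]]]'
python3 -m inch '[[[0,0,0,-0.1,0,0,55],[0,0,0,0,0,0,55]]]'
python3 togo.py .009
```

```text
time_s: 12.92
ee_pos: [0.486, -0.1471, 0.1178]
ee_rot: [[0.762, -0.093, 0.641], [-0.071, -0.996, -0.06], [0.644, -0.0, -0.765]]
ft_force: [-1.0, 0.6, 4.9]
gripper_width: 0.0577
time_s: 13.08
ee_pos: [0.4851, -0.1471, 0.117]
ee_rot: [[0.762, -0.093, 0.641], [-0.071, -0.996, -0.06], [0.644, -0.0, -0.765]]
ft_force: [-0.1, 0.2, 4.3]
gripper_width: 0.058
t 13.0833 q [-32.2962  29.7262 135.6319 141.0726  27.6982 -75.7031] 
pos [ 0.4851 -0.1471  0.117 ] ft [-0.1223  0.2408  4.3138] w 0.05795893849798657
shift cm tool [ 1.0006 -0.0306  0.0522] turn [ 0.074  -0.0707 -0.1009]
```

```bash
python3 -m inch '[[[0,0,0,0,0,0,70],[0,0,0,0,0,0,74],[0,0,0,0,0,0,80],[0,0,0,0,0,0,88],[0,0,0,0,0,0,95],[0,0,0,0,0,0,95],[0,0,0,0,0,0,95],[0,0,0,0,0,0,95]]]' 20
python3 togo.py .009
python3 - <<'E'
from h import *
p,d=bot.snapshot('scene'); np.savez('scene4.npz',p=p,d=d)
crop(p,240,115,70,70,8,'pics/i4.png')
E
```

```text
time_s: 13.75
ee_pos: [0.4849, -0.147, 0.1167]
ee_rot: [[0.763, -0.093, 0.64], [-0.071, -0.996, -0.059], [0.643, -0.0, -0.766]]
ft_force: [1.1, 0.6, -0.1]
gripper_width: 0.0813
t 13.75 q [-32.2944  29.7377 135.6359 141.0518  27.6529 -75.6831] 
pos [ 0.4849 -0.147   0.1167] ft [ 1.142   0.6298 -0.1293] w 0.08129532134531836
shift cm tool [ 1.0306 -0.0272  0.0456] turn [ 0.0693 -0.0107 -0.1056]
```

View pics/i4.png

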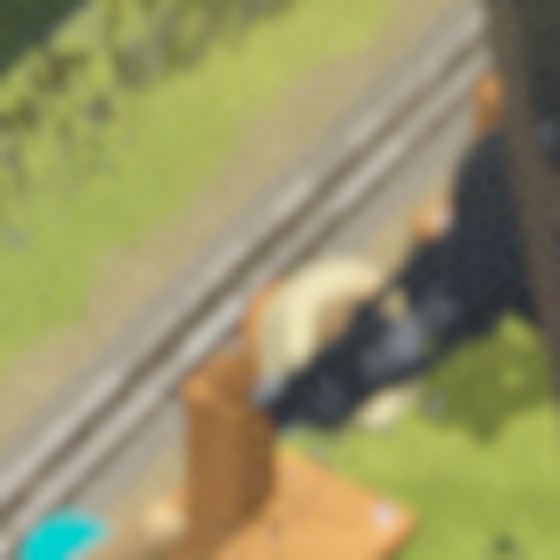

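Released; the ring (315,320) sits against the plate. Backing out along the peg.

```bash
python3 -m inch '[[[0,0,0,0,0,-0.4,95],[0,0,0,0,0,-0.8,95],[0,0,0,0,0,-1,95],[0,0,0,0,0,-1.2,95],[0,0,0,0,0,-1.2,95],[0,0,0,0,0,-1.2,95],[0,0,0,0,0,-1.2,95],[0,0,0,0,0,-1,95]]]'
python3 -m inch '[[[0,0,0,0.5,0,-1,95],[0,0,0,1,0,-1,95],[0,0,0,1,0,-1,95],[0,0,0,1,0,-1,95],[0,0,0,1,0,-1,95],[0,0,0,1,0,-1,95],[0,0,0,0.5,0,-0.5,95],[0,0,0,0,0,0,95]]]'
python3 togo.py .009
```

```text
time_s: 14.47
ee_pos: [0.4327, -0.1421, 0.179]
ee_rot: [[0.763, -0.093, 0.64], [-0.071, -0.996, -0.06], [0.643, 0.0, -0.766]]
ft_force: [0.4, 0.3, 0.7]
gripper_width: 0.0811
time_s: 15.13
ee_pos: [0.4377, -0.1428, 0.2683]
ee_rot: [[0.761, -0.093, 0.642], [-0.07, -0.996, -0.062], [0.645, 0.002, -0.764]]
ft_force: [-0.4, 0.3, -0.8]
gripper_width: 0.0814
t 15.1333 q [-36.2856   5.8597 131.5309  71.652   20.3671  -5.1957] 
pos [ 0.4377 -0.1428  0.2683] ft [-0.428   0.2574 -0.803 ] w 0.08137260616592924
shift cm tool [-5.1173 -0.0752 14.6886] turn [ 0.1809 -0.169  -0.0315]
```

```bash
python3 -m inch '[[[0,-4,0,0,0,-0.5,95],[0,-5,0,0,0,-0.5,95],[0,-5,0,0,0,0,95],[0,-5,0,0,0,0,95],[0,-5,0,0,0,0,95],[0,-5,0,0,0,0,95],[0,-5,0,0,0,0,95],[0,-5,0,0,0,0,95]]]'
python3 -m inch '[[[0,0,0,0,-2,0,95],[0,0,0,0,-3.5,0,95],[0,0,0,0,-3.5,0,95],[0,0,0,0,-3.5,0,95],[0,0,0,0,-3.5,0,95],[0,0,0,0,-3.5,0,95],[0,0,0,0,-3.5,0,95],[0,0,0,0,-3.5,0,95]]]'
python3 -m inch '[[[0,0,0,0,-3.5,0,95],[0,0,0,0,-3.5,0,95],[0,0,0,0,-3.5,0,95],[0,0,0,0,-2,0,95],[0,0,0,0,0,0,95]]]'
python3 - <<'E'
from h import *
for n in('scene','top'):
    p,d=bot.snapshot(n); np.savez(f'{n}5.npz',p=p,d=d);cv2.imwrite(f'pics/{n}5.png',p)
p,_=load('scene5.npz');a=cv2.resize(p[115:185,245:305],None,fx=6,fy=6,interpolation=cv2.INTER_CUBIC)
p,_=load('top5.npz');b=cv2.resize(p[160:230,260:320],None,fx=6,fy=6,interpolation=cv2.INTER_CUBIC)
cv2.imwrite('pics/i5.png',np.hstack([a,b]))
E
```

```text
time_s: 15.8
ee_pos: [0.436, -0.138, 0.2703]
ee_rot: [[0.987, -0.079, 0.142], [-0.08, -0.997, 0.004], [0.142, -0.015, -0.99]]
ft_force: [0.6, 0.3, -0.7]
gripper_width: 0.081
time_s: 16.47
ee_pos: [0.4566, 0.1278, 0.274]
ee_rot: [[0.986, -0.078, 0.146], [-0.08, -0.997, 0.005], [0.145, -0.016, -0.989]]
ft_force: [0.9, -0.9, 0.5]
gripper_width: 0.0811
time_s: 16.88
ee_pos: [0.4668, 0.2537, 0.2755]
ee_rot: [[0.987, -0.075, 0.145], [-0.077, -0.997, 0.005], [0.144, -0.017, -0.989]]
ft_force: [-0.9, -0.8, -0.0]
gripper_width: 0.0813
```

View pics/i5.png

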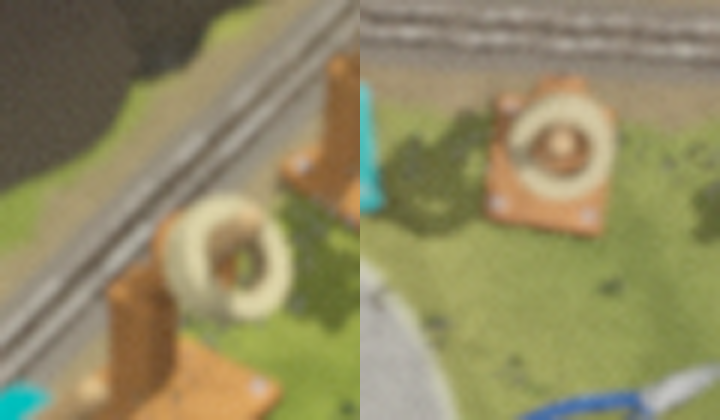

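View pics/scene5.png

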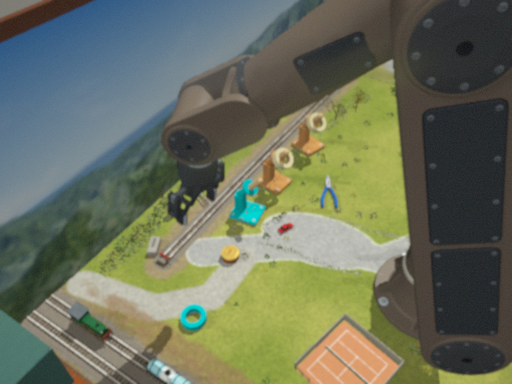

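The ring hangs on the free peg (scene (283,158)), and the tin (230,254) is where it was. Checking the seating and the tin numerically.

```bash
python3 - <<'E'
from roll import *
t=np.radians(40);ps=np.radians(5.2);a=np.array([-np.sin(t)*np.cos(ps),np.sin(t)*np.sin(ps),np.cos(t)]);root=np.array([.504,-.1485,.11])
for n,(x,y,w,h) in(('scene',(268,140,30,34)),('top',(280,170,26,28))):
    p,d=load(n+'5.npz');m=cv2.inRange(cv2.cvtColor(p,cv2.COLOR_BGR2HSV),np.array((18,20,150)),np.array((32,100,255)))[y:y+h,x:x+w]>0
    P=cloud(n,d)[y:y+h,x:x+w][m]-root; s=P@a; r=np.linalg.norm(P-np.outer(s,a),axis=1)
    k=(r<.045)&(s>.0)&(s<.06);print(n,k.sum(),'height over plate mm',np.percentile(s[k]*1000,[5,25,50,75,95]))
    q=P[k][abs(s[k]-np.median(s[k]))<.005];nn=np.linalg.svd(q-q.mean(0))[2][2];print('normal dot a',abs(nn@a),'centre tang',q.mean(0)*1000)
for n,x,y in(('scene',230,254),('top',210,194)):
  for i in(0,5):
    p,_=load(f'{n}{i}.npz');m=cv2.inRange(cv2.cvtColor(p,cv2.COLOR_BGR2HSV),np.array((16,130,120)),np.array((26,255,255)))[y-12:y+12,x-14:x+14]
    M=cv2.moments(m,True);print(n,i,M['m00'],M['m10']/max(M['m00'],1)+x-14,M['m01']/max(M['m00'],1)+y-12)
s=bot.state();print(s['time_s'],s['ft_force'])
E
```

```text
scene 243 height over plate mm [ 6.2908 14.7462 17.5538 20.0142 41.9848]
normal dot a 0.9999893428109006 centre tang [-18.9205   6.1632   7.1151]
top 167 height over plate mm [ 6.4597 13.7868 16.8938 19.563  23.1361]
normal dot a 0.9992687597635783 centre tang [-15.7983   0.0594   9.0911]
scene 0 190.0 229.82631578947368 253.5
scene 5 192.0 229.81770833333334 253.46354166666669
top 0 0.0 196.0 182.0
top 5 0.0 196.0 182.0
16.9833 [-0.6549  0.2767 -0.343 ]
```

The ring's outer face is 17–18 mm from the plate plane and square to the peg, so it is flush, and the tin hasn't moved. Handing in.

```bash
python3 -c "
from plant import bot
print(bot.sign_off())"
```

```text
the job is handed in; nothing more can be done
None
```

The loose roll of masking tape now hangs on the empty wooden peg, lying against the back plate. I gripped it across its 60 mm, slid it down the peg until it touched the plate (about 16 N), lowered it until the bore rested on the peg, let go and backed clear. The clock stood at about 17 s.

**Last checks:**
- **Roll:** in both views its outer face is 17–18 mm from the plate's plane and square to the peg, which fits an 18 mm roll lying flush.
- **Tin:** it had not moved in the scene view (within 0.05 px). My tin mask found nothing in the top view, so that check rests on the scene view alone.
- **Peg tilt:** the two-view line fit gave 35.7° against the stated 40°. The plate's depth fit gave about 38.6°, so I used 40°.

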